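Put the bushing away under the dust cover on the turntable

ROBOT

A 6-joint arm with a two-finger parallel gripper is mounted at the origin on the work surface. World frame = base frame: x ahead of the robot, y to its left, z up, the work surface at z = 0. Lengths are in mm, angles in rad, forces in N, time in s.
With the tool pointing down it reaches from about 350 to 800 mm from the base axis. Payload 7.3 kg.
Tool frame: the origin (TCP) lies at the very end of the fingers, on their centre line; the grasp point (between the pads) lies manip.hold_point_z behind it (manip.hold_point_z is the distance from the TCP to the grasp point, in mm); z points along the fingers, y is the line along which they close (so a half turn about z gives the same grasp; the last joint's range is limited). The gripper opens to 85 mm and grips with 20 to 120 N. Pads are 22 mm wide; open, the fingers measure 114 mm over their backs; the gripper's body (76 mm by 85 mm) begins 54 mm behind the grasp point. The pads swing forward as they close: fully open they stand 13 mm farther back than shut.
Start: joints at [1.154, 0.342, 1.524, -0, 1.275, -0.146], TCP at [140.423, 505.891, 231.322] pointing down, gripper open.
Joint ranges: [-2.53, 2.53], [-0.77, 2.02], [0.04, 2.7], [-1, 4.14], [0.28, 2.66], [-3.11, 3.11]. Speed limits (rad/s): [2.57, 2.57, 3.14, 3.14, 3.14, 3.14].

INTERFACE

Orientations are given as a rotation vector (axis times angle).
In Python, from station import manip gives the robot as it stands.
- The arm moves only by the tool servo_tool, never from a script. Its argument "steps" is a list that holds one entry, the list of rows, each a list of 4 numbers: the shift along the tool's x, y, z scaled (see below), then the turn about the tool's z scaled (see below). A call has 1 to 8 rows; each row shifts and turns the commanded pose from where the row before left it, along the tool's axes as they then stand; what a row does not reach is not made up. The controller multiplies each number of a shift by 600 mm and each number of a turn by 360 degrees. A row lasts 1/10 s, in which the tool goes at most 50 mm and 8.59 degrees, less where a joint would pass 70% of its speed; a pose out of reach is approached as far as the arm can. A call with a number of a shift or a turn outside -1 to 1 is refused whole. A call with a gripper value outside its range is refused whole. "jaw" is the closure in counts, from 0 (fully open) to 255 (shut), set as the call begins (left out, the last holds). The fingers move at their own pace and stop on an object; "force" is the grip in N (left out, the last holds). Time passes only in rows, so rows that do not move let the fingers close. It gives the time, the measured TCP pose, the force, the opening and the grip force at its end, in the units of the state.
- manip.state(): the state, without advancing time (a new reading comes with each control period).
- manip.camera(name): name is "side" or "top"; returns the picture (400x640x3 uint8, blue, green, red); there is no depth.
- manip.camera_params(name): a dict with "mtx" (3x3 intrinsics, pixels), "T" (4x4, takes a point from camera to world coordinates). Camera axes: x right, y up, looking along -z (the intrinsics and any distortion apply to the point x, -y, -z); pixel columns grow to the right and rows downward; lengths in mm; the calibration is good to about 2 mm. A picture is of the moment at which its call begins. camera_params takes no time and is no camera call.
- manip.close_job(): hands the job in; it is judged then, once.
The state is a dict: "time_s": time; "joint_pos": joint angles; "qvel": joint speeds; "joint_efforts": joint torques, N m; "ee_pos": TCP position; "tcp_rot": TCP orientation; "wrist_force": force on the tool from outside, world axes, zero at the start; "torque": the same for the moment, N m; "gripper_width": finger opening in mm; "grip_force": force on a finger pad.
Only numpy, scipy, OpenCV 4.12 (cv2) and the standard library are available. Lean on these libraries where they do the work, as an engineer would, in place of code of your own. Each camera call takes 0.05 s, during which the arm holds its last target. There are 200 camera calls.

TASK

Put the loose brass bushing away, standing on its end, in the covered parts dish. First swing the turntable round until the cover's lift tab faces you, then tip the cover up by the tab edge first, just clear of the dish, and push it away from you so that it leans off the back of the dish; set the bushing in, then bring the cover back the same way and set it down centred with the tab still facing you. The edge opposite the tab must never be lifted up off the dish, nor the tab edge thrown high, and leave the cones and the square alone.

Things in the scene. Friction and masses are not known exactly. Their poses are not given: they have to be found in the camera images.
- turntable_base: Fixed round cast base of the turntable, 250 mm across. Its origin is on the turning axis at table height; its x points away from the robot, y to the robot's left. The turning plate on it is a dark cast-iron disc with a ribbed black rubber rim, 330 mm across in all, its flat top 50 mm above the table.
- turntable (a joint): Angle of the turntable plate (rad), growing anticlockwise seen from above; 0 when the red pin is on the robot's side of the axis. Turns freely both ways with light friction (about 0.2 N m, coasts about 5 degrees after a gentle push); may be pushed by the pin or the rim.
- pin (a point): Red steel fixture pin, fixed upright in the plate 115 mm from the turning axis: 18 mm thick shaft (26 mm collar for the lowest 7 mm), top 54 mm above the plate. The point is on its axis 30 mm above the plate. It turns with the plate.
- dish (a point): Bare-metal round magnetic parts dish, fixed to the middle of the plate and turning with it: 128 mm outside, 122 mm inside, 26 mm high, wall 3 mm, floor 4 mm thick. The point is the centre of its underside (50 mm above the table, on the turning axis).
- cover: Loose shallow yellow round dust cover on the dish, 0.3 kg: 142 mm across, 12 mm deep; top plate 3 mm thick, skirt 3 mm thick hanging 9 mm below it, 136 mm inside (4 mm play all round the dish). Origin at the centre of the skirt's lower edge, z up through the top; the lift tab points along its -x. Seated, the plate lies on the dish rim and the origin is 67 mm above the table, centred on the dish.
- tab (a point): Centre of the cover's white rubber-coated lift tab, a flat tongue 32 mm wide and 6 mm thick that stands out 22 mm from the skirt (its end 93 mm, this point 80.5 mm from the cover's centre, 9 mm above the skirt's lower edge). Seated, there are 23 mm free under it above the plate; it can be pried up from below or pinched by its two sides.
- cover_front (a point): Lower edge of the cover's skirt right under the tab, 71 mm from the cover's centre.
- cover_back (a point): Lower edge of the cover's skirt opposite the tab, 71 mm from the cover's centre.
- bushing: Brass bushing: a smooth tube 28 mm outside, 16 mm bore, 18 mm high, 70 g, standing on its end on the table. Origin at the centre of its lower end, z along its axis.
- cone_a: Black locating cone, 52 mm across and 55 mm high, standing on the table (bystander). Origin at the centre of its foot.
- cone_b: The other black locating cone, same size (bystander).
- square: Blue magnetic square with an open triangle shape, legs 90 mm long, 18 mm thick, lying flat on the table (bystander). Origin at its middle, on the table.
Mind the look-alikes: they are no part of the job. Of the things that look like the cover, the largest one is meant.

How it is judged (in metres and radians):
On the way, in this order (a step that is already met when the one before it is completed fails the run):
1. the turntable has been swung round so that the cover's tab faces the robot's side (within about 25 degrees), the cover still closed (y of tab in the frame of turntable_base between -0.035 and 0.035 m and x of tab in the frame of turntable_base below -0.05 m and distance of pin from where it was at the start of the episode above 0.025 m and angle between cover's own z axis and vertical below 0.04 rad and height (world z) of cover below 0.07 m), for 0.2 s.
2. the tab edge of the cover is raised just clear of the dish rim while the opposite edge stays down (height (world z) of cover_front above 0.078 m and height (world z) of cover_back below 0.075 m and horizontal distance between cover and dish below 0.03 m), for 0.1 s.
3. the bushing stands in the dish, let go, the cover leaning off the back (horizontal distance between bushing and dish below 0.05 m and height (world z) of bushing between 0.05 and 0.06 m and angle between bushing's own z axis and vertical below 0.15 rad and contact force between the fingers and bushing below 0.1 N and linear speed of bushing below 0.05 m/s and horizontal distance between cover and dish above 0.04 m), for 0.2 s.
At the end, for the whole second after the job is handed in: The bushing stands upright (within 9 degrees) on the floor of the dish, and the cover is seated on the dish again: centred within 5 mm, level within 1.7 degrees, down on the rim, tab facing the robot's side within about 25 degrees; all released and at rest, the cones and the square where they were (horizontal distance between cover and dish below 0.005 m and height (world z) of cover between 0.064 and 0.0695 m and angle between cover's own z axis and vertical below 0.03 rad and y of tab in the frame of turntable_base between -0.035 and 0.035 m and x of tab in the frame of turntable_base below -0.05 m and horizontal distance between bushing and dish below 0.05 m and height (world z) of bushing between 0.05 and 0.06 m and angle between bushing's own z axis and vertical below 0.15 rad and linear speed of each of cover, bushing below 0.02 m/s and contact force between the fingers and cover below 0.1 N); the robot touches nothing.
It fails at once if the first cone moved by more than 20 mm (distance of cone_a from where it was at the start of the episode above 0.02 m).
It fails at once if the second cone moved by more than 20 mm (distance of cone_b from where it was at the start of the episode above 0.02 m).
It fails at once if the blue square moved by more than 20 mm (distance of square from where it was at the start of the episode above 0.02 m).
It fails at once if the cover's edge opposite the tab lifted up off the dish (by more than 18 mm) (height (world z) of cover_back above 0.085 m).
It fails at once if the tab thrown up more than 70 mm above the dish rim (height (world z) of tab above 0.146 m).
It also fails if it takes over 67 s, if anything falls off the work surface, if the arm or the gripper's body presses on something with over 40 N, if the wrist force passes 120 N, or if a joint passes its speed limit or range.

## Working session

There is one attempt and no reset: what is moved stays moved. The work goes in short steps, Python scripts to look and compute and a tool call to move; the robot and the scene stay as the last step left them, time stands still between calls to the robot, and variables do not carry over. Pictures are saved under pics/ and viewed, at most 10 in all, crops included, and the job is handed in when it is done.

Besides the shell and the picture viewer there is one more tool, called after "Request:" as name([rows], argument=value, ...), one row to a line, values as JSON. servo_tool: Moves the arm, as the interface text tells. Its arguments: {"type":"object","properties":{"steps":{"type":"array","items":{"type":"array","items":{"type":"array","items":{"type":"number","minimum":-1,"maximum":1}}}},"jaw":{"type":"number"},"force":{"type":"number"}},"required":["steps"]}

```bash
ls; mkdir -p pics; python3 - <<'E'
from station import manip
import cv2,numpy as np
np.set_printoptions(precision=3,suppress=True)
a=manip.camera("top");b=manip.camera("side")
cv2.imwrite("pics/top0.png",a);cv2.imwrite("pics/side0.png",b)
for n in("top","side"):
  p=manip.camera_params(n);print(p)
print(manip.state(),manip.hold_point_z)
E
```

```text
pics
{'mtx': array([[437.59 ,   0.   , 317.717],
       [  0.   , 437.59 , 198.313],
       [  0.   ,   0.   ,   1.   ]]), 'T': array([[  -0.023,    0.996,   -0.091,  386.724],
       [  -0.999,   -0.02 ,    0.029,   14.401],
       [   0.027,    0.092,    0.995, 1124.174],
       [   0.   ,    0.   ,    0.   ,    1.   ]])}
{'mtx': array([[423.47 ,   0.   , 316.524],
       [  0.   , 423.47 , 202.619],
       [  0.   ,   0.   ,   1.   ]]), 'T': array([[   0.985,    0.134,   -0.105,  350.171],
       [  -0.169,    0.704,   -0.69 , -678.235],
       [  -0.019,    0.698,    0.716,  764.638],
       [   0.   ,    0.   ,    0.   ,    1.   ]])}
{'time_s': 0.1, 'joint_pos': array([ 1.154,  0.343,  1.525, -0.   ,  1.275, -0.146]), 'qvel': array([-0.003, -0.002, -0.002,  0.001,  0.001, -0.   ]), 'joint_efforts': array([  0.001, -43.445, -24.649,  -0.   ,   0.005,  -0.   ]), 'ee_pos': array([140.274, 505.541, 230.698]), 'tcp_rot': array([-0.424, -3.112,  0.002]), 'wrist_force': array([ 0.671,  0.102, -0.247]), 'torque': array([ 0.053, -0.059, -0.009]), 'grip_force': 0.0, 'gripper_width': 85.51422049592011} 18.700000000000003
```

View pics/top0.png

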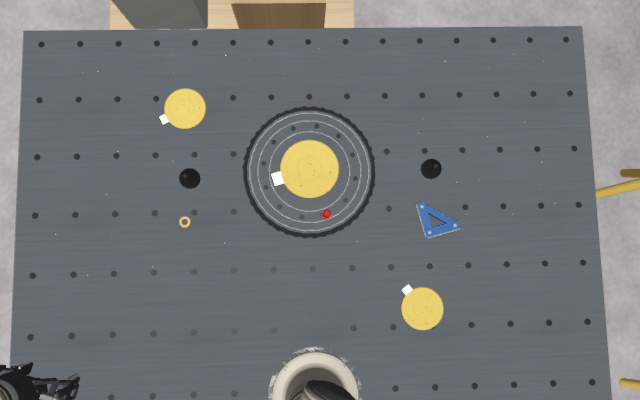

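View pics/side0.png

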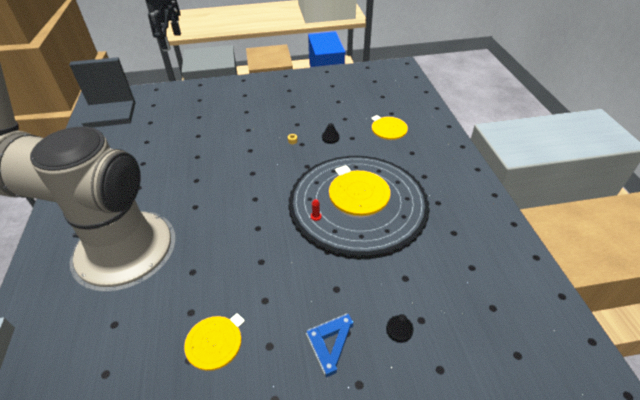

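The top view shows the turntable at about (309,172), with the tab pointing left at (278,179), the pin at (326,214), the bushing at (185,222), cones at (189,178) and (431,168), and the square at (436,220). The two smaller yellow covers are decoys. Next I'll measure these.

```bash
cat > h.py <<'E'
from station import manip
import cv2,numpy as np
from scipy.spatial.transform import Rotation as R
np.set_printoptions(precision=2,suppress=True)
P={n:manip.camera_params(n) for n in("top","side")}
def ray(n,uv):
    K,T=P[n]["mtx"],P[n]["T"]
    d=np.array([(uv[0]-K[0,2])/K[0,0],-(uv[1]-K[1,2])/K[1,1],-1.])
    return T[:3,3],T[:3,:3]@d
def onz(n,uv,z):
    o,d=ray(n,uv);return o+d*(z-o[2])/d[2]
def mask(img,lo,hi): return cv2.inRange(cv2.cvtColor(img,cv2.COLOR_BGR2HSV),np.array(lo),np.array(hi))
def blobs(m,amin=8):
    n,l,s,c=cv2.connectedComponentsWithStats(m)
    return [(c[i],s[i]) for i in range(1,n) if s[i][4]>=amin]
def todo(x,y,z,yaw=None):
    """remaining shift in tool axes /600 and turn /360; yaw = world heading (deg) of tool y"""
    s=manip.state();M=R.from_rotvec(s["tcp_rot"]).as_matrix()
    d=M.T@(np.array([x,y,z])-s["ee_pos"])
    h=np.degrees(np.arctan2(M[1,1],M[0,1]));t=0
    if yaw is not None: t=-((yaw-h+180)%360-180)
    print("tcp",s["ee_pos"],"yawY",h,"shift/600",np.round(d/600,4),"turn/360",round(t/360,4),"t",s["time_s"])
E
python3 - <<'E'
from h import *
a=cv2.imread("pics/top0.png");b=cv2.imread("pics/side0.png")
Y=([20,120,120],[35,255,255]);W=([0,0,200],[180,40,255]);Rd=([0,150,80],[8,255,255])
for n,i in(("top",a),("side",b)):
  for nm,m,z in(("yel",Y,79),("white",W,79),("red",Rd,80),("brass",([15,70,60],[32,255,255]),10),("blue",([105,120,60],[125,255,255]),18),("black",([0,0,0],[180,255,35]),30)):
    for c,s in blobs(mask(i,*m),15):
      if s[4]<20000: 
        p=onz(n,c,z)
        if p[0]>100 and p[0]<900 and abs(p[1])<600: print(n,nm,c,s,p)
m=mask(a,[0,0,0],[180,255,45]);cn,_=cv2.findContours(m,cv2.RETR_EXTERNAL,cv2.CHAIN_APPROX_NONE)
for c in cn:
  if cv2.contourArea(c)>8000:(x,y),r=cv2.minEnclosingCircle(c);print("rim",x,y,r,onz("top",(x,y),50))
print(manip.state()["joint_pos"])
E
```

```text
top yel [185.04 108.41] [ 165   89   41   40 1296] [707.94 300.9   79.  ]
top yel [309.25 168.55] [ 280  140   59   58 2622] [555.04   2.82  79.  ]
top yel [421.87 308.33] [ 401  287   42   43 1395] [ 216.88 -255.93   79.  ]
top white [163.58 118.93] [159 114  10  10  60] [682.65 352.22  79.  ]
top white [277.1  178.34] [271 172  13  14 126] [532.68  80.55  79.  ]
top white [406.58 289.31] [402 285  11  10  65] [ 262.02 -221.49   79.  ]
top red [325.5  213.69] [321 209  10  10  72] [445.13 -33.74  80.  ]
top brass [184.75 108.3 ] [ 164   88   42   41 1355] [729.46 320.57  10.  ]
top brass [309.24 168.57] [ 280  140   59   58 2712] [566.1    2.06  10.  ]
top brass [185.02 221.69] [179 216  13  12  97] [436.34 318.41  10.  ]
top brass [421.91 308.27] [ 401  287   43   43 1452] [ 205.83 -273.88   10.  ]
top blue [435.2  220.46] [417 202  42  35 602] [ 425.46 -315.68   18.  ]
top black [431.78 166.83] [422 159  19  18 170] [ 561.65 -309.79   30.  ]
top black [190.61 177.22] [180 169  20  18 217] [546.45 299.63  30.  ]
side yel [389.37 127.76] [372 116  36  24 666] [693.04 225.4   79.  ]

[... 451 characters left out ...]
[315.37 210.55] [311 200  10  21 134] [443.74 -42.17  80.  ]
side brass [389.36 127.71] [371 116  37  24 698] [727.58 316.56  10.  ]
side brass [291.98 138.42] [287 134  11  11  91] [434.42 320.89  10.  ]
side brass [359.17 192.78] [ 328  170   63   47 2287] [572.97  63.15  10.  ]
side brass [212.26 343.03] [ 184  316   58   55 2479] [ 204.34 -279.33   10.  ]
side blue [330.47 341.34] [ 307  314   47   63 1306] [ 423.95 -319.63   18.  ]
side black [330.68 135.01] [323 126  15  17 159] [543.33 288.84  30.  ]
side black [354.38 251.7 ] [302 235 107  24 269] [ 513.34 -132.35   30.  ]
side black [399.92 329.1 ] [387 317  26  25 410] [ 555.08 -324.73   30.  ]
[ 1.15  0.34  1.52 -0.    1.28 -0.15]
```

Request:
servo_tool([
  [[-0.052,-0.052,0,0],[-0.052,-0.052,0,0],[-0.052,-0.052,0,0],[-0.052,-0.052,0,0],[-0.052,-0.052,0,0],[-0.052,-0.052,0,0],[-0.052,-0.052,0,0]],
])

```text
time_s: 0.8
ee_pos: [292.8, 235.4, 231.2]
tcp_rot: [0.423, 3.113, 0.0]
wrist_force: [0.0, 0.5, 0.5]
gripper_width: 85.3
grip_force: 0.0
```

Request:
servo_tool([
  [[-0.052,-0.052,0,0],[-0.052,-0.052,0,0],[-0.052,-0.052,0,0],[-0.052,-0.052,0,0],[-0.052,-0.052,0,0],[-0.052,-0.052,0,0],[-0.052,-0.052,0,0]],
])

```text
time_s: 1.5
ee_pos: [444.9, -33.7, 231.1]
tcp_rot: [-0.425, -3.112, -0.0]
wrist_force: [0.7, 0.9, -0.2]
gripper_width: 85.5
grip_force: 0.0
```

Request:
servo_tool([
  [[0,0,0,0.023],[0,0,0,0.023],[0,0,0,0.023],[0,0,0,0.023],[0,0,0,0.023],[0,0,0,0.023],[0,0,0,0.023],[0,0,0,0.023]],
])

```text
time_s: 2.3
ee_pos: [444.2, -31.8, 231.0]
tcp_rot: [-2.063, -2.369, 0.0]
wrist_force: [-0.1, 0.6, -0.2]
gripper_width: 85.3
grip_force: 0.0
```

Request:
servo_tool([
  [[0,0,0,0.023],[0,0,0,0.023],[0,0,0,0.023],[0,0,0,0.023],[0,0,0,0.023],[0,0,0,0.023],[0,0,0,0.023],[0,0,0,0.023]],
])

```text
time_s: 3.1
ee_pos: [444.2, -31.8, 231.0]
tcp_rot: [-3.022, -0.857, 0.001]
wrist_force: [0.0, 0.3, 0.4]
gripper_width: 85.0
grip_force: 0.0
```

Request:
servo_tool([
  [[0,0,0,0.023],[0,0,0,0.02],[0,0,0,0]],
])

```text
time_s: 3.4
ee_pos: [444.2, -31.8, 231.0]
tcp_rot: [-3.109, -0.45, 0.001]
wrist_force: [0.1, 0.4, 0.0]
gripper_width: 85.1
grip_force: 0.0
```

```bash
python3 -c "
from h import *
todo(444,-33,78,-73);print(manip.state()['joint_pos'])"
```

```text
tcp [444.23 -31.79 231.  ] yawY -73.53638738739463 shift/600 [-0.    0.    0.26] turn/360 -0.0015 t 3.4
[-0.24  0.2   1.73  0.    1.22  1.04]
```

Request:
servo_tool([
  [[0,0,0.064,0],[0,0,0.064,0],[0,0,0.064,0],[0,0,0.064,0],[0,0,0,0]],
])

```text
time_s: 3.9
ee_pos: [441.1, -31.1, 73.9]
tcp_rot: [-3.105, -0.456, 0.014]
wrist_force: [-0.3, 0.1, -0.2]
gripper_width: 85.0
grip_force: 0.0
```

Request:
servo_tool([
  [[0,0,0,0],[0,0,0,0],[0,0,0,0],[0,0,0,0],[0,0,0,0]],
], jaw=165, force=20)

```text
time_s: 4.4
ee_pos: [444.9, -31.9, 78.5]
tcp_rot: [3.108, 0.452, 0.003]
wrist_force: [0.2, -0.6, 1.2]
gripper_width: 30.1
grip_force: 0.0
```

```bash
python3 - <<'E'
from h import *
s=manip.state();print(s['gripper_width'],s['ee_pos'],s['wrist_force'])
# arc rows: centre C, radius r, +74deg in 10 rows, tool turning with it
C=np.array([555,1.5]);p=s['ee_pos'][:2]-C;M=R.from_rotvec(s['tcp_rot']).as_matrix()
print("r",np.hypot(*p),np.degrees(np.arctan2(p[1],p[0])))
st=R.from_euler('z',7.4,degrees=True).as_matrix()[:2,:2]@p-p
print("row",M[:2,:2].T@st/600)
E
```

```text
30.14840788689244 [444.92 -31.94  78.53] [ 0.23 -0.58  1.2 ]
r 115.04297570395643 -163.10169270134256
row [0.   0.02]
```

Request:
servo_tool([
  [[0.0005,0.0134,0,-0.0111],[0.0016,0.0247,0,-0.0206],[0.0016,0.0247,0,-0.0206],[0.0016,0.0247,0,-0.0206],[0.0016,0.0247,0,-0.0206],[0.0016,0.0247,0,-0.0206],[0.0016,0.0247,0,-0.0206],[0.0016,0.0247,0,-0.0206]],
])

```text
time_s: 5.2
ee_pos: [519.4, -108.4, 77.8]
tcp_rot: [-2.528, -1.861, 0.001]
wrist_force: [-2.0, 2.9, 0.1]
gripper_width: 30.3
grip_force: 1.4
```

Request:
servo_tool([
  [[0.0016,0.0247,0,-0.0206],[0.0005,0.0134,0,-0.0111],[0.0005,0.0134,0,-0.0111],[0.0005,0.0134,0,-0.0111],[0,0,0,0],[0,0,0,0],[0,0,0,0]],
])

```text
time_s: 5.9
ee_pos: [558.2, -113.9, 77.8]
tcp_rot: [2.187, 2.255, 0.0]
wrist_force: [-0.2, 0.4, 0.2]
gripper_width: 29.8
grip_force: 0.0
```

```bash
python3 - <<'E'
from h import *
a=manip.camera("top");b=manip.camera("side")
cv2.imwrite("pics/side1.png",b)
for n,i in(("top",a),("side",b)):
  for nm,m in(("yel",([20,120,120],[35,255,255])),("white",([0,0,200],[180,40,255])),("red",([0,150,80],[8,255,255]))):
    for c,s in blobs(mask(i,*m),15):
      p=onz(n,c,79)
      if 400<p[0]<680 and abs(p[1])<170: print(n,nm,c,s,p)
todo(475,0,160,-90)
E
```

```text
top yel [306.56 168.34] [ 280  140   56   58 2437] [555.68   9.29  79.  ]
top white [351.54 125.26] [348 120   9  11  68] [ 659.96 -102.68   79.  ]
top white [332.53 187.44] [328 182  10  11  86] [508.07 -52.27  79.  ]
top white [308.5 202. ] [303 198  12   9 108] [474.09   6.29  79.  ]
side yel [344.35 188.28] [329 170  32  44 890] [522.27  16.45  79.  ]
side yel [358.88 204.97] [356 200   7  11  68] [542.67 -42.5   79.  ]
side yel [376.51 209.23] [373 207   9   6  35] [577.9  -62.55  79.  ]
side white [324.15 194.06] [318 189  13  11 113] [472.48   6.39  79.  ]
side red [372.81 228.9 ] [367 218  12  21 155] [ 554.91 -116.69   79.  ]
tcp [ 558.18 -113.9    77.82] yawY 1.7857374848669236 shift/600 [ 0.19 -0.13 -0.14] turn/360 0.255 t 6.0
```

View pics/side1.png

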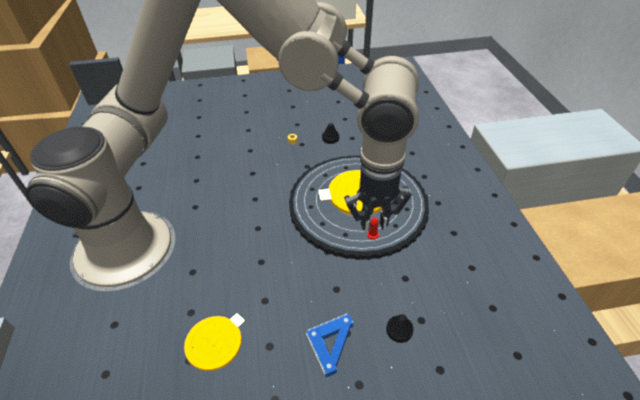

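The tab now faces the robot at about (474,6), with the pin on the −y side, so step 1 is met. Next I'll release the pin and go to the tab.

Request:
servo_tool([
  [[0,0,-0.05,0],[0,0,-0.07,0],[0,0,-0.07,0],[0.051,-0.034,0,0],[0.051,-0.034,0,0],[0.051,-0.034,0,0],[0.051,-0.034,0,0]],
])

```text
time_s: 6.7
ee_pos: [471.7, 6.7, 191.9]
tcp_rot: [2.187, 2.255, 0.001]
wrist_force: [-0.4, 0.1, -0.0]
gripper_width: 30.4
grip_force: 0.0
```

Request:
servo_tool([
  [[0,0,0,0.022],[0,0,0,0.022],[0,0,0,0.022],[0,0,0,0.022],[0,0,0,0.022],[0,0,0,0.022],[0,0,0,0.022],[0,0,0,0.022]],
], jaw=110)

```text
time_s: 7.5
ee_pos: [472.7, 5.8, 191.8]
tcp_rot: [3.048, 0.763, 0.0]
wrist_force: [0.8, -1.6, -0.2]
gripper_width: 48.7
grip_force: 0.0
```

Request:
servo_tool([
  [[0,0,0,0.022],[0,0,0,0.022],[0,0,0,0.022],[0,0,0,0.022],[0,0,0,0],[0,0,0,0]],
])

```text
time_s: 8.1
ee_pos: [472.8, 5.8, 191.8]
tcp_rot: [-3.14, 0.083, -0.0]
wrist_force: [0.1, -0.3, -0.1]
gripper_width: 48.4
grip_force: 0.0
```

```bash
python3 - <<'E'
from h import *
a=manip.camera("side")
for nm,m in(("yel",([20,120,120],[35,255,255])),("white",([0,0,200],[180,40,255])),("red",([0,150,80],[8,255,255]))):
    for c,s in blobs(mask(a,*m),15):
      p=onz("side",c,79)
      if 400<p[0]<680 and abs(p[1])<170: print(nm,c,s,p)
todo(472,6,61,-93);print(manip.state()['gripper_width'])
E
```

```text
yel [358.96 192.27] [ 329  170   61   46 2215] [552.53  -2.9   79.  ]
white [324.23 194.14] [318 189  13  11 111] [472.6    6.09  79.  ]
red [373.17 229.05] [367 218  12  21 153] [ 555.55 -117.24   79.  ]
tcp [472.81   5.8  191.75] yawY -93.02903984289645 shift/600 [-0.   -0.    0.22] turn/360 -0.0001 t 8.15
48.66665242703044
```

Request:
servo_tool([
  [[0,0,0.07,0],[0,0,0.07,0],[0,0,0.05,0],[0,0,0.028,0],[0,0,0,0],[0,0,0,0]],
])

```text
time_s: 8.75
ee_pos: [473.2, 5.8, 61.3]
tcp_rot: [-3.14, 0.086, -0.0]
wrist_force: [-0.1, 0.3, 0.7]
gripper_width: 48.3
grip_force: 0.0
```

Request:
servo_tool([
  [[0,0,0,0],[0,0,0,0],[0,0,0,0],[0,0,0,0],[0,0,0,0]],
], jaw=255, force=25)

```text
time_s: 9.25
ee_pos: [473.7, 5.9, 62.2]
tcp_rot: [3.14, -0.087, 0.004]
wrist_force: [-0.8, 1.7, 7.1]
gripper_width: 31.4
grip_force: 24.8
```

Request:
servo_tool([
  [[0,0,-0.005,0],[0,0,-0.005,0],[0,0,-0.005,0],[0,0,-0.005,0],[0,0,0,0]],
])

```text
time_s: 9.75
ee_pos: [472.7, 5.7, 73.1]
tcp_rot: [-3.14, 0.088, 0.0]
wrist_force: [-0.8, 0.4, -3.6]
gripper_width: 31.5
grip_force: 25.9
```

```bash
python3 - <<'E'
from h import *
s=manip.state();print(s['wrist_force'],s['torque'],s['ee_pos'])
b=manip.camera("side")
cv2.imwrite("pics/side2.png",cv2.resize(b[120:270,260:460],None,fx=4,fy=4,interpolation=cv2.INTER_CUBIC))
E
```

```text
[-0.76  0.42 -3.6 ] [0.05 0.3  0.02] [472.73   5.74  73.05]
```

View pics/side2.png

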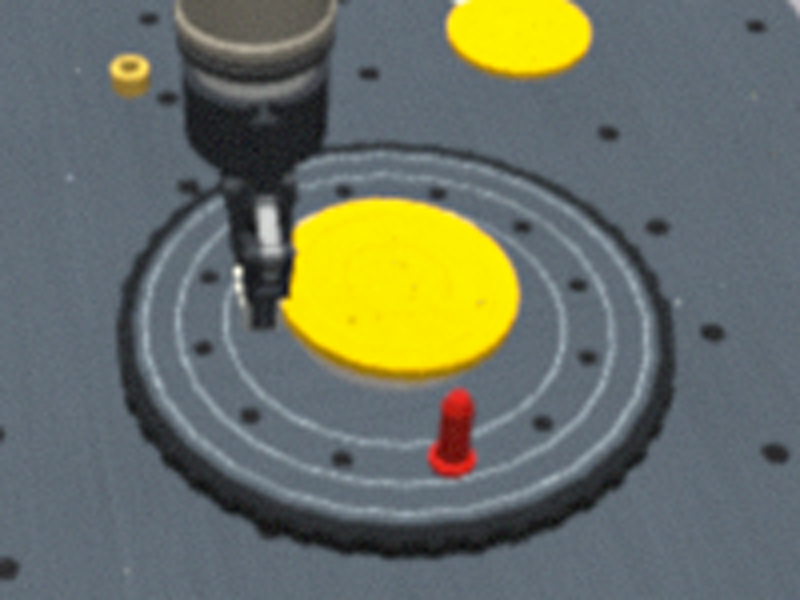

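The crop shows the cover's near edge up off the dish. I'll check numerically whether the back edge stayed down.

```bash
cat >> h.py <<'E'
def cover_edge(n="side"):
    """rows of upper/lower yellow boundary on some columns of the main cover"""
    i=manip.camera(n)
    h=cv2.cvtColor(i,cv2.COLOR_BGR2HSV)[...,:]
    m=mask(i,[20,120,120],[35,255,255])
    return i,m
E
python3 - <<'E'
from h import *
b0=cv2.imread("pics/side0.png");b=manip.camera("side");s=manip.state();print(s['wrist_force'],s['torque'])
M0=mask(b0,[20,120,120],[35,255,255]);M=mask(b,[20,120,120],[35,255,255])
for c in (340,350,360,370,375,380,384,387,388,389,390):
  f=lambda m:np.nonzero(m[150:240,c])[0][[0,-1]]+150 if m[150:240,c].any() else None
  print(c,f(M0),f(M))
for r in (180,185,190,195,200):
  f=lambda m:np.nonzero(m[r,320:420])[0][[0,-1]]+320
  print("row",r,f(M0),f(M))
E
```

```text
[ 0.06 -0.04 -3.76] [0.03 0.25 0.01]
340 [175 210] [173 209]
350 [172 214] [170 213]
360 [170 215] [170 214]
370 [172 214] [172 214]
375 [174 212] [175 212]
380 [177 210] [178 209]
384 [180 207] [181 206]
387 [184 203] [185 202]
388 [185 201] [187 200]
389 [187 199] [190 197]
390 [190 195] None
row 180 [333 384] [333 383]
row 185 [330 388] [333 387]
row 190 [329 390] [332 389]
row 195 [329 390] [330 389]
row 200 [331 388] [331 388]
```

It pivots as wanted: the back edge hasn't moved. I'll lift a bit more, then push back.

Request:
servo_tool([
  [[0,0,-0.005,0],[0,0,-0.005,0],[0,0,0,0],[0.005,0,0,0],[0.01,0,0,0],[0.01,0,0,0],[0.01,0,0,0],[0.01,0,0,0]],
])

```text
time_s: 10.65
ee_pos: [500.5, 4.3, 78.8]
tcp_rot: [-3.14, 0.088, -0.0]
wrist_force: [-0.2, 0.2, -4.0]
gripper_width: 31.1
grip_force: 26.6
```

```bash
python3 - <<'E'
from h import *
b=manip.camera("side");s=manip.state();print(s['wrist_force'],s['torque'],s['ee_pos'],s['gripper_width'])
M=mask(b,[20,120,120],[35,255,255]);print([ (c,st) for c,st in blobs(M,100)])
b=manip.camera("side")
cv2.imwrite("pics/side3.png",cv2.resize(b[120:270,260:460],None,fx=4,fy=4,interpolation=cv2.INTER_CUBIC))
E
```

```text
[ 2.43 -0.27 -2.83] [-0.04  0.18 -0.07] [501.57   4.09  78.93] 31.306539779146075
[(array([389.4 , 127.75]), array([372, 116,  36,  24, 670], dtype=int32)), (array([371.47, 189.7 ]), array([ 342,  167,   60,   46, 2120], dtype=int32)), (array([212.28, 342.93]), array([ 184,  316,   58,   55, 2432], dtype=int32))]
```

View pics/side3.png

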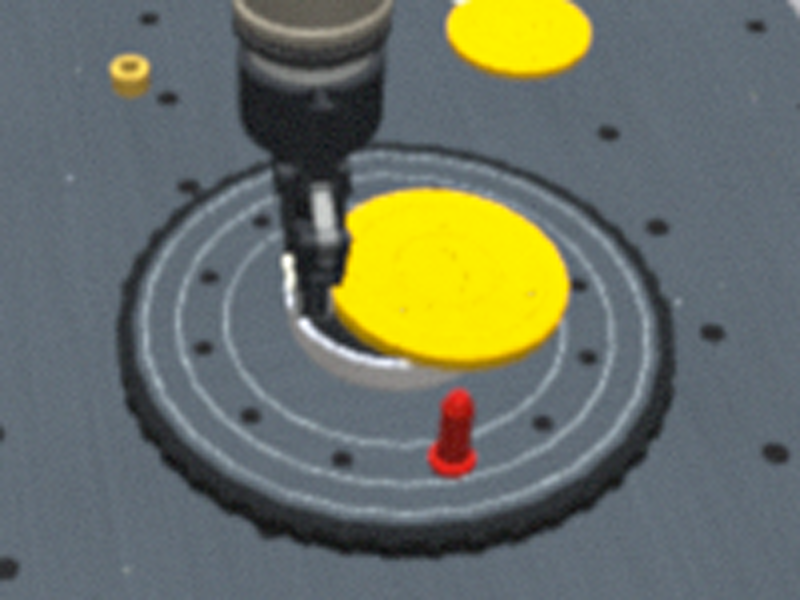

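Request:
servo_tool([
  [[0.01,0,0,0],[0.01,0,0,0],[0.01,0,0,0],[0.01,0,0,0],[0.01,0,0,0],[0.01,0,0,0],[0,0,0,0]],
])

```text
time_s: 11.45
ee_pos: [536.7, 2.2, 78.9]
tcp_rot: [-3.14, 0.088, -0.001]
wrist_force: [-0.5, 0.1, -4.2]
gripper_width: 31.4
grip_force: 26.6
```

Request:
servo_tool([
  [[0.008,0,0.001,0],[0.008,0,0.002,0],[0.008,0,0.002,0],[0,0,0,0]],
])

```text
time_s: 11.85
ee_pos: [550.8, 1.4, 75.7]
tcp_rot: [-3.14, 0.088, -0.001]
wrist_force: [-0.2, 0.6, -2.8]
gripper_width: 31.0
grip_force: 26.6
```

```bash
python3 - <<'E'
from h import *
s=manip.state();print(s['wrist_force'],s['torque'],s['ee_pos'],s['gripper_width'])
b=manip.camera("side")
cv2.imwrite("pics/side4.png",cv2.resize(b[120:270,260:460],None,fx=4,fy=4,interpolation=cv2.INTER_CUBIC))
E
```

```text
[-0.23  0.59 -2.82] [0.06 0.26 0.03] [550.77   1.41  75.69] 31.03667733533042
```

View pics/side4.png

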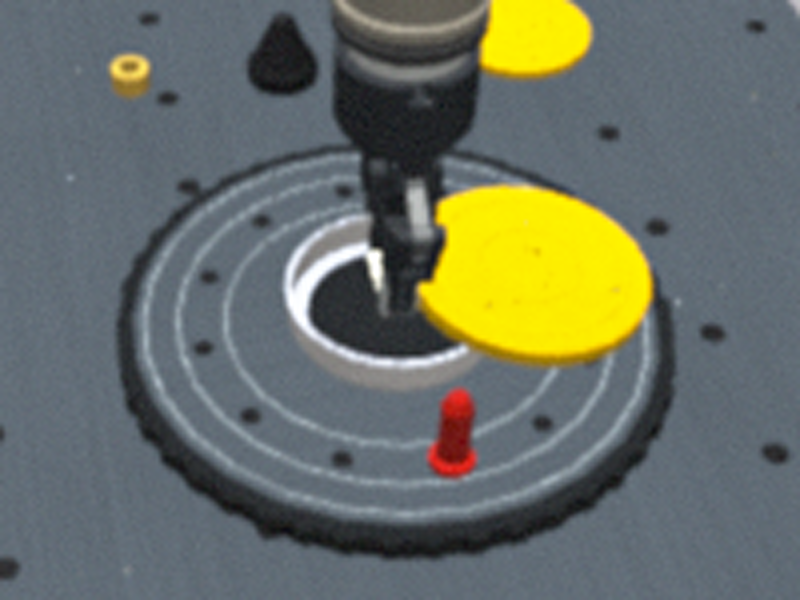

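The cover leans well off the back (d≈78 mm) and the dish's front half is open. I'll release it and rise.

Request:
servo_tool([
  [[0,0,0.002,0],[0,0,0,0]],
])

```text
time_s: 12.1
ee_pos: [550.1, 1.5, 74.7]
tcp_rot: [-3.14, 0.088, -0.0]
wrist_force: [-0.3, -0.0, -3.7]
gripper_width: 31.2
grip_force: 26.5
```

Request:
servo_tool([
  [[0,0,0,0],[0,0,0,0],[0,0,0,0],[0,0,0,0],[0,0,-0.03,0],[0,0,-0.06,0],[0,0,-0.08,0]],
], jaw=120)

```text
time_s: 12.8
ee_pos: [548.8, 1.6, 176.1]
tcp_rot: [-3.14, 0.088, 0.007]
wrist_force: [1.1, 0.7, 0.5]
gripper_width: 45.4
grip_force: 0.0
```

```bash
python3 - <<'E'
from h import *
s=manip.state();print(s['wrist_force'],s['gripper_width'])
b=manip.camera("side")
cv2.imwrite("pics/side5.png",cv2.resize(b[100:280,260:480],None,fx=3.3,fy=3.3,interpolation=cv2.INTER_CUBIC))
for c,st in blobs(mask(b,[0,0,200],[180,40,255]),15):print(c,st,onz("side",c,92))
for c,st in blobs(mask(b,[20,120,120],[35,255,255]),15):print("yel",c,st,onz("side",c,79))
todo(435.5,319.5,150,-90)
E
```

```text
[1.07 0.66 0.5 ] 45.40852206868781
[423.11  58.69] [418  56  10   7  36] [904.24 555.03  92.  ]
[465.27  78.09] [451  70  28  19 154] [987.6  410.65  92.  ]
[480.   71.8] [477  70   8   4  15] [1047.83  437.55   92.  ]
[479.85  91.36] [470  88  18   9  61] [998.06 330.54  92.  ]
[ 90.58 100.28] [ 82  92  20  15 119] [-136.12  511.08   92.  ]
[462.29 101.18] [459  98   7   8  17] [926.85 291.3   92.  ]
[551.72 136.45] [ 456  108  184   60 6708] [1083.43   91.08   92.  ]
[ 90.68 119.96] [ 74 113  32  16 324] [-115.52  404.73   92.  ]
[375.59 117.3 ] [372 115   8   6  27] [663.48 262.27  92.  ]
[ 27.57 180.71] [ 20 176  15  12  87] [-214.99  170.41   92.  ]
[349.01 191.51] [331 178  46  34 330] [527.12  -9.07  92.  ]
[ 19.41 196.16] [ 15 191  10  11  56] [-217.71  117.88   92.  ]
[123.58 259.25] [  73  213   96   71 1782] [  46.08 -112.98   92.  ]
[236.88 319.41] [230 313  14  14 111] [ 262.89 -285.93   92.  ]
[  0.6  320.73] [  0 318   3   8  15] [-150.64 -213.24   92.  ]
yel [389.51 127.78] [372 116  36  24 663] [693.4  225.26  79.  ]
yel [292.05 138.47] [288 134   9  10  77] [426.88 229.28  79.  ]
yel [391.08 190.78] [ 362  168   59   46 2012] [626.52 -12.03  79.  ]
yel [212.28 342.98] [ 184  316   58   55 2433] [ 217.7  -315.71   79.  ]
tcp [553.37   1.14 185.78] yawY -93.19209052124685 shift/600 [-0.23 -0.52  0.06] turn/360 -0.0089 t 12.85
```

View pics/side5.png

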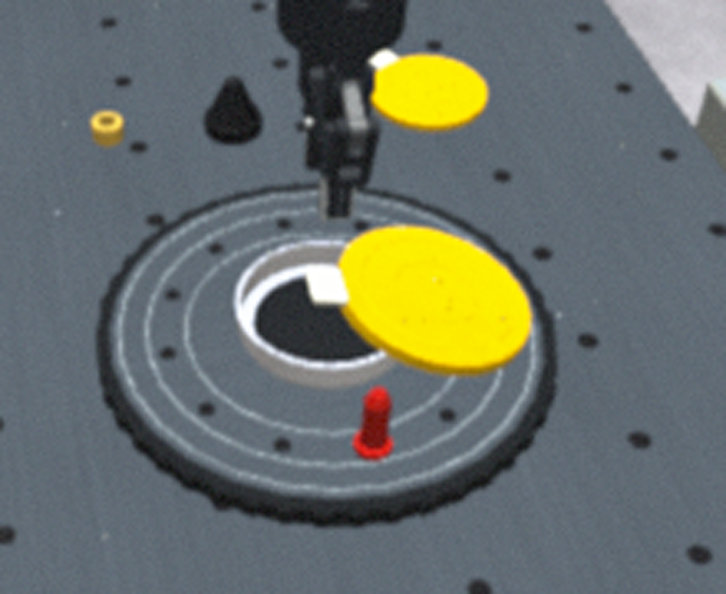

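Request:
servo_tool([
  [[-0.0282,-0.0648,0,0],[-0.0282,-0.0648,0,0],[-0.0282,-0.0648,0,0],[-0.0282,-0.0648,0,0],[-0.0282,-0.0648,0,0],[-0.0282,-0.0648,0,0],[-0.0282,-0.0648,0,0],[-0.0282,-0.0648,0,0]],
])

```text
time_s: 13.65
ee_pos: [431.7, 321.2, 176.9]
tcp_rot: [-3.14, 0.088, -0.001]
wrist_force: [0.7, 0.6, 0.2]
gripper_width: 45.0
grip_force: 0.0
```

Request:
servo_tool([
  [[0,0,0.07,0],[0,0,0.07,0],[0,0,0.05,0],[0,0,0,0],[0,0,0,0]],
])

```text
time_s: 14.15
ee_pos: [432.7, 319.8, 63.2]
tcp_rot: [-3.14, 0.088, -0.0]
wrist_force: [-0.4, 0.0, 0.6]
gripper_width: 45.4
grip_force: 0.0
```

```bash
python3 - <<'E'
from h import *
b=manip.camera("side")
o,d=ray("side",(358.8,186.4));print("tab",onz("side",(358.8,186.4),93))
for c,st in blobs(mask(b,[15,70,60],[32,255,255]),15):print("brass",c,st,onz("side",c,10))
todo(435.5,319.5,3)
E
```

```text
tab [552.6    2.11  93.  ]
brass [20.55 61.94] [   0    0   52  171 5507] [-513.66  990.49   10.  ]
brass [210.75  14.05] [165   5 104  21 547] [ 196.35 1291.06   10.  ]
brass [338.39  24.  ] [306   9  60  23 561] [ 728.97 1068.02   10.  ]
brass [241.93  13.53] [238  11  10   5  15] [ 333.34 1266.69   10.  ]
brass [175.2  22.1] [170  20  10   4  20] [  44.68 1236.68   10.  ]
brass [209.03  34.64] [ 162   23  106   23 1203] [ 190.1  1079.46   10.  ]
brass [256.88  60.05] [236  46  37  29 641] [367.71 821.22  10.  ]
brass [100.07  54.78] [94 50 14  9 89] [-223.82  988.04   10.  ]
brass [349.18  58.07] [345  55   8   8  28] [706.8  765.83  10.  ]
brass [303.88  63.18] [299  59  11   9  50] [535.82 761.65  10.  ]
brass [389.34 127.7 ] [371 116  37  24 695] [727.55 316.66  10.  ]
brass [291.99 138.43] [287 134  11  11  91] [434.44 320.83  10.  ]
brass [  7.95 158.08] [  0 144  19  29 161] [-368.54  386.12   10.  ]
brass [  1.96 168.96] [  0 163   7  12  47] [-369.2   338.77   10.  ]
brass [390.94 190.7 ] [ 362  168   60   46 2088] [654.04  55.35  10.  ]
brass [598.7  257.74] [  520   188   120   169 11198] [1035.45 -230.74   10.  ]
brass [212.24 343.03] [ 184  316   58   55 2477] [ 204.3  -279.31   10.  ]
tcp [433.46 320.09  64.19] yawY -93.21208531469016 shift/600 [0.  0.  0.1] turn/360 0.0 t 14.2
```

Request:
servo_tool([
  [[0.003,0,0.05,0],[0,0,0.03,0],[0,0,0.021,0],[0,0,0,0],[0,0,0,0]],
])

```text
time_s: 14.7
ee_pos: [435.0, 319.9, 3.3]
tcp_rot: [-3.139, 0.088, -0.003]
wrist_force: [0.0, -0.3, 0.5]
gripper_width: 45.2
grip_force: 0.0
```

Request:
servo_tool([
  [[0,0,0,0],[0,0,0,0],[0,0,0,0],[0,0,0,0],[0,0,0,0]],
], jaw=255, force=30)

```text
time_s: 15.2
ee_pos: [435.1, 320.0, 3.6]
tcp_rot: [-3.139, 0.088, -0.004]
wrist_force: [-0.4, -0.4, 5.7]
gripper_width: 27.1
grip_force: 29.4
```

Request:
servo_tool([
  [[0,0,-0.04,0],[0,0,-0.07,0],[0,0,-0.07,0],[0,0,-0.065,0],[0,0,0,0]],
])

```text
time_s: 15.7
ee_pos: [437.0, 321.1, 155.3]
tcp_rot: [-3.134, 0.087, -0.016]
wrist_force: [-0.2, -0.4, -0.9]
gripper_width: 27.2
grip_force: 30.0
```

Request:
servo_tool([
  [[0.0212,0.0651,0,0],[0.0212,0.0651,0,0],[0.0212,0.0651,0,0],[0.0212,0.0651,0,0],[0.0212,0.0651,0,0],[0.0212,0.0651,0,0],[0.0212,0.0651,0,0],[0.0212,0.0651,0,0]],
])

```text
time_s: 16.5
ee_pos: [518.2, 0.2, 148.8]
tcp_rot: [-3.14, 0.088, 0.001]
wrist_force: [1.2, 0.1, -1.5]
gripper_width: 27.1
grip_force: 30.0
```

Request:
servo_tool([
  [[0,0,0,0],[0,0,0,0]],
])

```text
time_s: 16.7
ee_pos: [518.0, 1.2, 148.6]
tcp_rot: [-3.14, 0.092, 0.002]
wrist_force: [-0.1, 1.2, -1.1]
gripper_width: 27.4
grip_force: 30.0
```

```bash
python3 - <<'E'
from h import *
b=manip.camera("side")
cv2.imwrite("pics/side6.png",cv2.resize(b[100:280,260:480],None,fx=3.3,fy=3.3,interpolation=cv2.INTER_CUBIC))
todo(519,2,58);print(manip.state()['gripper_width'])
E
```

```text
tcp [517.79   2.13 148.66] yawY -93.243684215244 shift/600 [0.   0.   0.15] turn/360 0.0 t 16.75
27.477315397749514
```

View pics/side6.png

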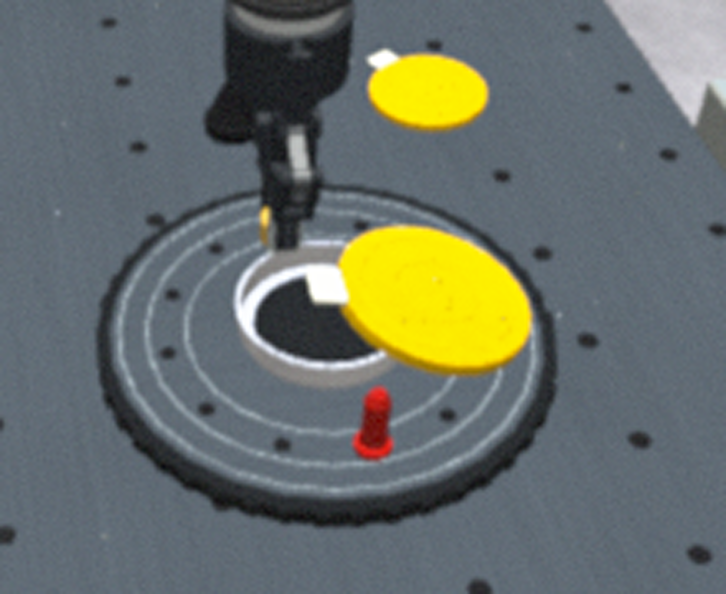

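Request:
servo_tool([
  [[0,0,0.06,0],[0,0,0.05,0],[0,0,0.025,0],[0,0,0.01,0],[0,0,0.005,0],[0,0,0,0],[0,0,0,0]],
])

```text
time_s: 17.45
ee_pos: [518.9, 2.1, 60.0]
tcp_rot: [3.14, -0.087, 0.003]
wrist_force: [-0.2, 0.5, -1.2]
gripper_width: 27.1
grip_force: 30.0
```

Request:
servo_tool([
  [[0,0,0.003,0],[0,0,0,0],[0,0,0,0]],
])

```text
time_s: 17.75
ee_pos: [518.5, 1.8, 57.6]
tcp_rot: [-3.14, 0.088, -0.001]
wrist_force: [0.3, 0.8, 1.3]
gripper_width: 27.3
grip_force: 30.2
```

Request:
servo_tool([
  [[0,0,0,0],[0,0,0,0],[0,0,0,0],[0,0,0,0],[0,0,0,0]],
], jaw=135)

```text
time_s: 18.25
ee_pos: [518.3, 1.8, 57.3]
tcp_rot: [-3.14, 0.088, -0.0]
wrist_force: [-0.3, -0.6, 0.4]
gripper_width: 39.9
grip_force: 0.0
```

Request:
servo_tool([
  [[0,0,-0.02,0],[0,0,-0.05,0],[0,0,-0.06,0],[0,0,-0.06,0],[0,0,0,0],[0,0,0,0]],
], jaw=135)

```text
time_s: 18.85
ee_pos: [518.7, 1.8, 172.6]
tcp_rot: [3.14, -0.088, 0.004]
wrist_force: [0.1, 0.9, -0.3]
gripper_width: 40.1
grip_force: 0.0
```

```bash
python3 - <<'E'
from h import *
b=manip.camera("side")
cv2.imwrite("pics/side7.png",cv2.resize(b[100:280,260:480],None,fx=3.3,fy=3.3,interpolation=cv2.INTER_CUBIC))
todo(550,1.5,75);print(manip.state()['gripper_width'])
E
```

```text
tcp [517.96   1.87 171.42] yawY -93.20169756323625 shift/600 [ 0.05 -0.    0.16] turn/360 0.0 t 18.9
40.526852924584226
```

View pics/side7.png

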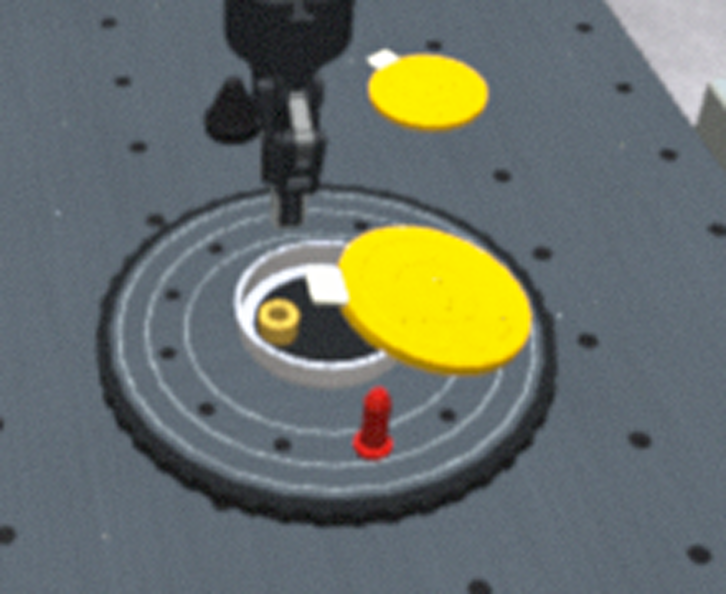

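The bushing stands in the open front of the dish, at crop (278,320). Next I'll re-grip the tab.

Request:
servo_tool([
  [[0.03,0,0,0],[0.025,0,0,0],[0,0,0,0],[0,0,0.06,0],[0,0,0.06,0],[0,0,0.03,0],[0,0,0.01,0],[0,0,0,0]],
], jaw=110)

```text
time_s: 19.7
ee_pos: [550.2, 0.1, 74.3]
tcp_rot: [-3.14, 0.088, 0.004]
wrist_force: [-0.3, -0.7, 0.8]
gripper_width: 48.6
grip_force: 0.0
```

Request:
servo_tool([
  [[0,0,0,0],[0,0,0,0],[0,0,0,0],[0,0,0,0],[0,0,0,0]],
], jaw=255, force=25)

```text
time_s: 20.2
ee_pos: [551.8, -0.0, 76.0]
tcp_rot: [3.14, -0.088, 0.003]
wrist_force: [-0.0, 0.7, 3.6]
gripper_width: 31.4
grip_force: 28.4
```

Request:
servo_tool([
  [[-0.008,0,-0.0025,0],[-0.008,0,-0.0025,0],[-0.008,0,-0.0025,0],[-0.01,0,0,0],[-0.01,0,0,0],[-0.01,0,0,0],[-0.01,0,0,0],[-0.01,0,0,0]],
])

```text
time_s: 21.0
ee_pos: [507.4, 2.4, 80.3]
tcp_rot: [3.14, -0.088, 0.004]
wrist_force: [3.8, 0.3, 0.4]
gripper_width: 31.0
grip_force: 26.8
```

```bash
python3 - <<'E'
from h import *
s=manip.state();print(s['wrist_force'],s['torque'],s['ee_pos'],s['gripper_width'])
b=manip.camera("side")
cv2.imwrite("pics/side8.png",cv2.resize(b[100:280,260:480],None,fx=3.3,fy=3.3,interpolation=cv2.INTER_CUBIC))
E
```

```text
[3.76 0.35 0.42] [-0.04 -0.86 -0.02] [507.42   2.36  80.32] 31.00496145132049
```

View pics/side8.png

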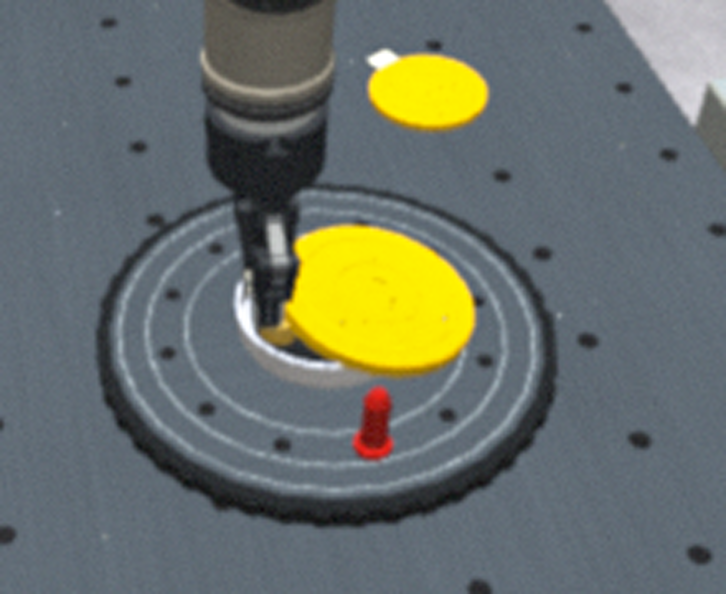

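Request:
servo_tool([
  [[-0.01,0,0,0],[-0.01,0,0,0],[-0.01,0,0,0],[0,0,0,0]],
])

```text
time_s: 21.45
ee_pos: [487.3, 3.7, 79.5]
tcp_rot: [-3.14, 0.088, 0.004]
wrist_force: [-1.0, -0.6, 1.5]
gripper_width: 30.9
grip_force: 26.7
```

```bash
python3 - <<'E'
from h import *
s=manip.state();print(s['wrist_force'],s['torque'],s['ee_pos'],s['gripper_width'])
b=manip.camera("side")
cv2.imwrite("pics/side9.png",cv2.resize(b[150:240,290:420],None,fx=6,fy=6,interpolation=cv2.INTER_CUBIC))
b0=cv2.imread("pics/side0.png")
M0=mask(b0,[20,120,120],[35,255,255]);M=mask(b,[20,120,120],[35,255,255])
for nm,m in(("0",M0),("now",M)): print(nm,[(c,st) for c,st in blobs(m,1500) if 300<c[0]<420])
E
```

```text
[-0.97 -0.64  1.48] [-0.05 -0.07 -0.06] [487.29   3.69  79.54] 30.93675089145331
0 [(array([359.25, 192.75]), array([ 329,  170,   62,   46, 2227], dtype=int32))]
now [(array([365.84, 191.04]), array([ 337,  168,   59,   47, 2125], dtype=int32))]
```

Request:
servo_tool([
  [[0,0,-0.005,0],[-0.008,0,0,0],[-0.008,0,0,0],[-0.006,0,0,0],[0,0,0,0],[0,0,0,0]],
])

```text
time_s: 22.1
ee_pos: [475.0, 4.3, 82.7]
tcp_rot: [-3.14, 0.088, 0.002]
wrist_force: [-1.3, 0.5, 0.8]
gripper_width: 31.4
grip_force: 26.6
```

```bash
python3 - <<'E'
from h import *
s=manip.state();print(s['wrist_force'],s['torque'],s['ee_pos'],s['gripper_width'])
b=manip.camera("side");t=manip.camera("top")
b0=cv2.imread("pics/side0.png");t0=cv2.imread("pics/top0.png")
for nm,i in(("0",b0),("now",b),("t0",t0),("tnow",t)): print(nm,[(c,st) for c,st in blobs(mask(i,[20,120,120],[35,255,255]),900) if 250<c[0]<420 and c[1]<260])
M0=mask(b0,[20,120,120],[35,255,255]);M=mask(b,[20,120,120],[35,255,255])
for c in (340,350,360,370,375,380,384,387,388,389,390):
  f=lambda m:np.nonzero(m[150:240,c])[0][[0,-1]]+150 if m[150:240,c].any() else None
  print(c,f(M0),f(M))
E
```

```text
[-1.35  0.52  0.83] [-0.04  0.03 -0.04] [475.04   4.32  82.66] 31.364335693865016
0 [(array([359.25, 192.75]), array([ 329,  170,   62,   46, 2227], dtype=int32))]
now [(array([360.48, 190.78]), array([ 332,  168,   59,   46, 2136], dtype=int32))]
t0 [(array([309.25, 168.55]), array([ 280,  140,   59,   58, 2622], dtype=int32))]
tnow []
340 [175 210] [171 205]
350 [172 214] [168 210]
360 [170 215] [169 213]
370 [172 214] [171 213]
375 [174 212] [174 212]
380 [177 210] [177 210]
384 [180 207] [180 207]
387 [184 203] [184 204]
388 [185 201] [186 202]
389 [187 199] [188 200]
390 [190 195] [190 198]
```

Request:
servo_tool([
  [[-0.002,0,0.005,0],[0,0,0.005,0],[0,0,0.005,0],[0,0,0.005,0],[0,0,0,0]],
])

```text
time_s: 22.7
ee_pos: [474.3, 4.4, 70.3]
tcp_rot: [-3.14, 0.088, 0.002]
wrist_force: [-2.3, 1.1, 2.7]
gripper_width: 31.3
grip_force: 26.3
```

Request:
servo_tool([
  [[0,0,0.005,0],[0,0,0.005,0],[0,0,0.003,0],[0,0,0,0],[0,0,0,0]],
])

```text
time_s: 23.2
ee_pos: [474.1, 4.5, 62.8]
tcp_rot: [-3.14, 0.087, 0.002]
wrist_force: [-3.9, 3.6, 2.8]
gripper_width: 31.1
grip_force: 26.2
```

```bash
python3 - <<'E'
from h import *
s=manip.state();print(s['wrist_force'],s['torque'],s['ee_pos'],s['gripper_width'])
b=manip.camera("side");b0=cv2.imread("pics/side0.png")
M0=mask(b0,[20,120,120],[35,255,255]);M=mask(b,[20,120,120],[35,255,255])
for c in (340,350,360,370,380,387,390):
  f=lambda m:np.nonzero(m[150:240,c])[0][[0,-1]]+150 if m[150:240,c].any() else None
  print(c,f(M0),f(M))
E
```

```text
[-3.9   3.61  2.77] [0.4  0.45 0.15] [474.09   4.48  62.75] 31.103901472595066
340 [175 210] [174 210]
350 [172 214] [170 214]
360 [170 215] [170 216]
370 [172 214] [171 215]
380 [177 210] [176 211]
387 [184 203] [182 205]
390 [190 195] [188 199]
```

Request:
servo_tool([
  [[0,0,0,0],[0,0,0,0],[0,0,0,0],[0,0,0,0],[0,0,-0.05,0],[0,0,-0.07,0],[0,0,-0.07,0]],
], jaw=110)

```text
time_s: 23.95
ee_pos: [474.2, 4.2, 178.1]
tcp_rot: [-3.14, 0.088, 0.002]
wrist_force: [1.1, -0.4, -0.5]
gripper_width: 48.8
grip_force: 0.0
```

Request:
servo_tool([
  [[-0.05,0,0,0],[-0.06,0,-0.03,0],[-0.06,0,-0.03,0],[0,0,0,0],[0,0,0,0]],
])

```text
time_s: 24.45
ee_pos: [373.1, 9.8, 213.7]
tcp_rot: [3.14, -0.088, 0.004]
wrist_force: [0.7, -1.2, 0.5]
gripper_width: 48.4
grip_force: 0.0
```

```bash
python3 - <<'E'
from h import *
s=manip.state();print(s['wrist_force'],s['ee_pos'],s['gripper_width'],s['time_s'])
b=manip.camera("side");b0=cv2.imread("pics/side0.png");t=manip.camera("top");t0=cv2.imread("pics/top0.png")
Y=([20,120,120],[35,255,255]);M0=mask(b0,*Y);M=mask(b,*Y)
for c in (335,340,350,360,370,380,387,390):
  f=lambda m:np.nonzero(m[150:240,c])[0][[0,-1]]+150 if m[150:240,c].any() else None
  print(c,f(M0),f(M))
for nm,n,i in(("0","side",b0),("now","side",b),("t0","top",t0),("tnow","top",t)):
  for k,m in(("yel",Y),("white",([0,0,200],[180,40,255]))):
    for c,st in blobs(mask(i,*m),60):
      p=onz(n,c,79)
      if 440<p[0]<640 and abs(p[1])<120: print(nm,k,c,st,p)
E
```

```text
[ 0.73 -1.21  0.55] [373.11   9.82 213.7 ] 48.38545220307555 24.45
335 [178 206] [179 206]
340 [175 210] [175 210]
350 [172 214] [172 215]
360 [170 215] [171 216]
370 [172 214] [173 215]
380 [177 210] [177 211]
387 [184 203] [183 205]
390 [190 195] [189 199]
0 yel [359.25 192.75] [ 329  170   62   46 2227] [552.81  -4.56  79.  ]
0 white [342.32 169.51] [335 165  16  10  93] [531.59  82.08  79.  ]
now yel [360.03 193.42] [ 330  171   61   46 2226] [554.02  -7.06  79.  ]
now white [325.06 194.76] [320 190  12  11 108] [474.11   3.75  79.  ]
t0 yel [309.25 168.55] [ 280  140   59   58 2622] [555.04   2.82  79.  ]
t0 white [277.1  178.34] [271 172  13  14 126] [532.68  80.55  79.  ]
tnow yel [310.15 168.06] [ 281  140   59   57 2627] [556.2   0.6  79. ]
tnow white [309.12 201.39] [303 197  13  10 127] [475.52   4.78  79.  ]
```

```bash
python3 -c "
from station import manip
print(manip.close_job())"
```

```text
the job is handed in; nothing more can be done
None
```

I handed the job in at about 24.6 s. The bushing was last seen upright in the dish before I closed the cover. By image measurement the cover is seated level with its tab facing the robot. I saw no contact with the cones or square but didn't re-measure them, and no verdict came back.

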